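# Re-pin a spice cupboard's door hinge

## Task

Take the long hinge pin out of the wooden block and thread it down through all three rings of the spice cupboard's hinge until its collar rests on the top ring, feeling for the sagged middle ring and never forcing the pin. Then swing the cupboard's door gently and fully shut, leaving the short pin and everything else on the counter where it is.

Things in the scene. Friction and masses are not known exactly. Their poses are not given: they have to be found in the camera images.
- cupboard: Brown wooden spice cupboard fixed to the counter, 191 mm wide, 106 deep, 156 high. Origin on the counter at the foot of the upright hinge axis; z up. Its front (door side) faces its -y; the carcass spans x -178 to +13 mm, y +19 to +125 mm. Three steel rings (26 mm across, 16 mm tall) stand in front of the corner: top and bottom ring fixed on the axis, the door's ring between them.
- top_eye (a point): centre of the mouth of the top ring, on the hinge axis, 162 mm above the counter. Top ring: bore 18 mm, heights 146-162 mm. Middle ring: heights 85-101 mm, bore only 12 mm; it has sagged and is stuck 3.8 mm sideways off the axis, in any direction, not reported, so a pin lowered on the axis lands on its rim and must be shifted within the top bore until it drops in.
- bottom_eye (a point): centre of the mouth of the bottom ring, on the hinge axis, 40 mm above the counter. Bottom ring: bore 18 mm, heights 24-40 mm. The three bores together leave room for an upright 10 mm pin, about 0.6 mm to spare each side of the best place, some 3.4 mm off the axis towards the middle ring's centre.
- door (a joint): angle of the cupboard door about the hinge axis (rad): 0 shut (hard stop), grows as it opens, starts 0.8 to 1.35; stays where left, slight friction (pushing it takes under 2 N). Opening turns it about +z, so its free edge goes towards the cupboard's -y.
- door_edge (a point): top of the door's free edge, mid-thickness, 178 mm from the axis, 148 mm above the counter. Door panel 158 x 14 mm, heights 16-148 mm; shut, it spans cupboard x -178 to -20 mm, y +2 to +16 mm. On the outer face a brass knob (18 mm ball, 18 mm off the face, 70 mm above the counter, 23 mm in from the free edge).
- long_pin: the hinge pin, steel: shank 10 mm in diameter, 145 mm long (end chamfered to 8.5 mm over 3 mm), then a collar 26 mm across, 4 mm thick, then a round grip 14 mm across, 36 mm high; about 130 g. Stands loosely, grip up, in one hole of the wooden block, lower end 10 mm above the counter, collar underside at 155 mm. Origin at the lower end, z up the pin.
- long_pin_tip (a point): lower end of the long pin, on its axis
- long_pin_collar (a point): centre of the underside of the long pin's collar, 145 mm above its lower end
- block: light wooden block fixed to the counter, 130 x 60 x 55 mm, two holes 11 mm wide and 45 mm deep at x = -35 and +35 mm; origin under its centre. Either pin may be in either hole.
- short_pin: short steel pin, a bystander: same head, collar and 10 mm diameter as the long pin but a shank of only 80 mm; stands in the other hole of the block, so its collar is 90 mm above the counter. Origin at its lower end.
- soap: bystander: green soap bottle, 60 mm wide, 160 mm high; origin under it
- mug: bystander: white mug, 80 mm wide, 90 mm high, handle on one side; origin under it
- jar_a: bystander: amber spice jar, 50 mm wide, 80 mm high; origin under it
- jar_b: bystander: clear spice jar, 50 mm wide, 80 mm high; origin under it
- driver: bystander: screwdriver lying on the counter, about 160 mm long, 30 mm high; x axis along it towards the blade
- dish: bystander: small white bowl, 100 mm wide, 30 mm high; origin under it
Things that resemble listed ones, but are neither listed nor needed, are in the scene too. What is shaped like the long_pin but blue is not meant. Leave any green or purple look-alike of the cupboard alone.

How it is judged:
By the outcome, as a careful person would: the job done as asked, in the order asked, and still so for the second after the job is handed in, with the robot touching nothing.
It also fails if it takes over 72 s, if anything falls off the work surface, if the arm or the gripper's body presses on something with over 40 N, if the wrist force passes 120 N, or if a joint passes its speed limit or range.

## Robot

A 7-joint arm with a two-finger parallel gripper is mounted at the origin on the work surface. World frame = base frame: x ahead of the robot, y to its left, z up, the work surface at z = 0. Lengths are in mm, angles in rad, forces in N, time in s.
With the tool pointing down it reaches from about 425 to 825 mm from the base axis. Payload 3.6 kg.
Tool frame: the origin (TCP) lies on the front face of the gripper's body, between the roots of the fingers; the fingertips stand 73 mm ahead of it and the grasp point (between the pads) lies 54 mm ahead of it; z points along the fingers, y is the line along which they close (so a half turn about z gives the same grasp; the last joint's range is limited). The gripper opens to 85 mm and grips with 20 to 120 N. Pads are 22 mm wide; open, the fingers measure 114 mm over their backs; the gripper's body (76 mm by 85 mm) begins 54 mm behind the grasp point. The pads swing forward as they close: fully open they stand 13 mm farther back than shut.
Start: joints at [-1.373, 0.615, -0.013, 1.423, 0.008, 1.103, -0.04], TCP at [144.864, 633.627, 303.897] pointing down, gripper open.
Joint ranges: [-3.12, 3.12], [-0.3, 2.06], [-1.34, 1.32], [0.26, 2.42], [-1.36, 4.5], [0.01, 1.98], [-2.84, 2.84]. Speed limits (rad/s): [2.79, 2.79, 3.14, 3.14, 3.14, 3.14, 3.14].

## Interface

Orientations are given as a rotation vector (axis times angle).
In Python, from plant import r, vision gives the robot as it stands.
- The arm moves only by the tool move_arm, never from a script. Its argument "rows" is a list that holds one entry, the list of rows, each a list of 7 numbers: the turn, a rotation vector about the tool's x, y, z in rad, then the shift along the tool's x, y, z in cm, then the opening in per cent of the stroke, from 0 (shut) to 100 (fully open). A call has 1 to 12 rows; each row shifts and turns the commanded pose from where the row before left it, along the tool's axes as they then stand; what a row does not reach is not made up. A row lasts 1/8 s, in which the tool goes at most 62.5 mm and 10.7 degrees, less where a joint would pass 70% of its speed; a pose out of reach is approached as far as the arm can. A call is refused whole if a number of a shift passes 6.25 or a number of a turn 0.188, either way. A call with a gripper value outside its range is refused whole. The fingers move at their own pace and stop on an object; "force" is the grip in N (left out, the last holds). Time passes only in rows, so rows that do not move let the fingers close. It gives the time, the measured TCP pose, the force, the opening and the grip force at its end, in the units of the state.
- r.read_state(): the state, without advancing time (a new reading comes with each control period).
- vision.snapshot(name): name is "side" or "top"; returns a dict with "frame" (400x640x3 uint8, red, green, blue), "depth" (400x640 float32, mm along the optical axis (not along the pixel's ray), 0 where there is no reading), "fx", "fy", "cx", "cy" (pixels), "xyz" and "orientation" of the camera in the world. Camera axes: x right, y up, looking along -z (the intrinsics and any distortion apply to the point x, -y, -z); pixel columns grow to the right and rows downward; lengths in mm; the calibration is good to about 2 mm. A picture is of the moment at which its call begins.
- r.hand_in(): hands the job in; it is judged then, once.
The state is a dict: "time": time; "joint_pos": joint angles; "joint_velocities": joint speeds; "joint_torque": joint torques, N m; "ee_pos": TCP position; "tool_rot": TCP orientation; "ft_force": force on the tool from outside, world axes, zero at the start; "torque": the same for the moment, N m; "gripper_width": opening from 0.0 (shut) to 1.0 (fully open); "grasp_force": force on a finger pad.
Only numpy, scipy, OpenCV 4.12 (cv2) and the standard library are available. Lean on these libraries where they do the work, as an engineer would, in place of code of your own. Each camera call takes 0.05 s, during which the arm holds its last target. There are 200 camera calls.

## Working session

There is one attempt and no reset: what is moved stays moved. The work goes in short steps, Python scripts to look and compute and a tool call to move; the robot and the scene stay as the last step left them, time stands still between calls to the robot, and variables do not carry over. Pictures are saved under pics/ and viewed, at most 10 in all, crops included, and the job is handed in when it is done.

Besides the shell and the picture viewer there is one more tool, called after ">>>" as a command line: name --argument value ..., lists and objects as JSON in quotes. move_arm: Moves the arm, as the interface text tells. Its arguments: {"type":"object","properties":{"rows":{"type":"array","items":{"type":"array","items":{"type":"array","items":{"type":"number"}}}},"force":{"type":"number"}},"required":["rows"]}

```bash
ls; mkdir -p pics; cat > h.py <<'E'
import numpy as np,cv2
from scipy.spatial.transform import Rotation as R
from plant import r,vision
def snap(n):
    s=vision.snapshot(n); return s
def rot(o):
    o=np.array(o,float)
    return o if o.shape==(3,3) else (R.from_rotvec(o).as_matrix() if o.size==3 else R.from_quat(o).as_matrix())
def cloud(s):
    d=s['depth']; v,u=np.mgrid[:d.shape[0],:d.shape[1]]
    c=np.stack([(u-s['cx'])/s['fx']*d,-(v-s['cy'])/s['fy']*d,-d],-1)
    return c@rot(s['orientation']).T+np.array(s['xyz'])
def proj(s,P):
    c=(np.atleast_2d(P)-np.array(s['xyz']))@rot(s['orientation'])
    return np.c_[s['cx']-s['fx']*c[:,0]/c[:,2], s['cy']+s['fy']*c[:,1]/c[:,2]]
E
python3 - <<'E'
from h import *
for n in('side','top'):
    s=snap(n); cv2.imwrite(f'pics/{n}0.png',s['frame'][...,::-1]); print(n,{k:v for k,v in s.items() if k not in('frame','depth')}, s['depth'].min(),(s['depth']==0).mean())
    np.savez(f'{n}0.npz',**{k:v for k,v in s.items() if not isinstance(v,str)})
print(r.read_state())
E
```

```text
pics
side {'fx': 408.6189558491292, 'fy': 408.6189558491292, 'cx': 325.4581619801962, 'cy': 200.39349750885944, 'xyz': array([ 104.14903879, -656.68034503,  878.64620617]), 'orientation': array([ 0.81101372, -0.22992069, -0.49666989])} 0.0 0.00390234375
top {'fx': 387.5199574317506, 'fy': 387.5199574317506, 'cx': 320.8872131661368, 'cy': 201.5005075760995, 'xyz': array([ 320.55998256,   51.28226977, 1148.99970747]), 'orientation': array([ 0.15539725, -0.1752474 , -1.63161861])} 0.0 0.0039453125
{'time': 0.1, 'joint_pos': array([-1.37251212,  0.61581705, -0.01260786,  1.42472713,  0.00809868,
        1.10340175, -0.04042383]), 'joint_velocities': array([ 7.35116164e-04, -7.95834784e-04, -8.14884654e-05, -2.65341782e-03,
       -3.00929103e-04, -8.00954420e-04, -3.13245119e-04]), 'joint_torque': array([ 1.33257985e-03, -4.70382142e+01,  2.60390164e-01, -1.71572578e+01,
        1.00643974e-02,  5.82095498e-03, -6.67540860e-06]), 'ee_pos': array([144.75826809, 633.1489699 , 302.86116969]), 'tool_rot': array([-0.35226881, -3.12155038,  0.00360002]), 'ft_force': array([-0.57432229, -0.79201074,  0.14851258]), 'torque': array([-0.03104849, -0.03898323, -0.00674569]), 'grasp_force': 0.0, 'gripper_width': 1.0023658991106952}
```

View pics/side0.png

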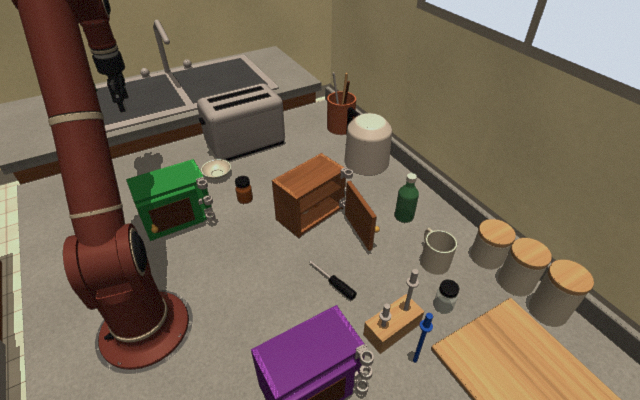

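View pics/top0.png

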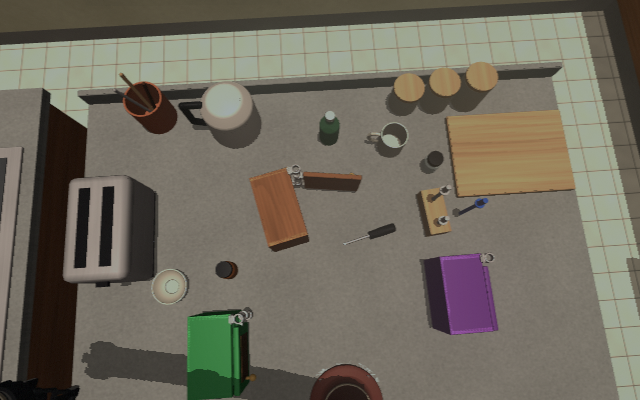

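The brown cupboard has its rings at about (347,175) in the side view and (296,175) in the top view. Its door is open, with the free edge at about (360,180) in the top view. The long pin is in the block at about (412,275) in the side view and (445,189) in the top view. The short pin is at about (385,312) in the side view.

```bash
cat > m.py <<'E'
from h import *
S={n:dict(np.load(f'{n}0.npz')) for n in('side','top')}
for n in S:
    s=S[n]; P=cloud(s); s['P']=P
    f=s['frame'].astype(int)
    # table check
    z=P[...,2]
    print(n,'table z',np.median(z[(abs(z)<20)]))
    hsv=cv2.cvtColor(s['frame'],cv2.COLOR_RGB2HSV)
    box={'side':(260,140,390,250),'top':(240,155,370,260)}[n]
    m=np.zeros(z.shape,bool); m[box[1]:box[3],box[0]:box[2]]=1
    br=m&(hsv[...,1]>90)
    top=br&(abs(z-156)<6)
    q=P[top]; print('carcass top n',len(q),'z',q[:,2].mean()); 
    r_=cv2.minAreaRect(q[:,:2].astype(np.float32)); print('rect',r_, cv2.boxPoints(r_).round(1).tolist())
    dr=br&(abs(z-147)<4)&(hsv[...,1]>90)
    r_=cv2.minAreaRect(P[dr][:,:2].astype(np.float32)); print('door top?',dr.sum(),r_)
    rg=m&(hsv[...,1]<60)&(z>140)
    print('ring',rg.sum(),P[rg].mean(0),P[rg].min(0),P[rg].max(0))
    box={'side':(360,260,440,350),'top':(415,175,460,240)}[n]
    m=np.zeros(z.shape,bool); m[box[1]:box[3],box[0]:box[2]]=1
    for nm,lo,hi in(('longgrip',163,205),('collar long',150,163),('short grip',97,135)):
        k=m&(z>lo)&(z<hi); q=P[k]
        if len(q): print(nm,k.sum(),q.mean(0).round(1),q.min(0).round(1),q.max(0).round(1), np.argwhere(k).mean(0))
    k=m&(abs(z-55)<5)&(hsv[...,1]>60); r_=cv2.minAreaRect(P[k][:,:2].astype(np.float32)); print('block',k.sum(),r_,cv2.boxPoints(r_).round(0).tolist())
E
python3 m.py
python3 - <<'E'
import cv2,numpy as np
s=cv2.imread('pics/side0.png');t=cv2.imread('pics/top0.png')
a=cv2.resize(s[250:350,350:450],(400,400),interpolation=2); b=cv2.resize(t[150:230,280:380],(400,320),interpolation=2)
c=cv2.resize(t[170:245,410:500],(384,320),interpolation=2);
d=cv2.resize(s[155:255,310:410],(400,280*400//280),interpolation=2)
o=np.zeros((600,800,3),np.uint8);o[:300,:400]=cv2.resize(a,(400,300)) if 0 else a[:300];o[:320,400:]=b[:320] ;o[320:600,400:784]=c[:280];o[300:,:400]=d[:300]
cv2.imwrite('pics/c1.png',o)
E
```

```text
side table z 0.3710313714999529
carcass top n 1675 z 155.6696853301803
rect ((545.8046875, 72.34497833251953), (191.5390625, 254.65328979492188), 12.661211967468262) [[424.5, 175.60000610351562], [480.29998779296875, -72.9000015258789], [667.2000122070312, -30.899999618530273], [611.2999877929688, 217.60000610351562]]
door top? 346 ((544.1044311523438, 74.77127075195312), (143.70855712890625, 302.8374938964844), 42.459922790527344)
ring 136 [524.69110058 -51.09557848 299.58710919] [ 104.14903879 -656.68034503  140.14333751] [806.1823187  213.99303969 878.64620617]
longgrip 182 [ 513.9 -339.5  180. ] [ 357.2 -392.9  163. ] [ 548.6 -287.6  196.9] [297.81318681 417.39010989]
collar long 154 [ 476.8 -339.3  157.5] [ 356.6 -397.8  150.1] [ 555.6 -281.7  162.9] [312.5        400.32467532]
short grip 174 [ 495.9 -323.8  116.7] [ 463.4 -391.5   97.1] [ 543.4 -291.5  133.6] [312.64367816 401.4137931 ]
block 1181 ((576.47265625, -281.2142333984375), (282.4094543457031, 76.58576965332031), 13.803194999694824) [[430.0, -278.0], [448.0, -352.0], [723.0, -285.0], [704.0, -210.0]]
top table z 1.342
[... 362 characters left out ...]
094), (188.84042358398438, 288.9532165527344), 12.949453353881836)
ring 125 [544.24882646  87.41121886 413.02099961] [320.55998256  51.28226977 146.37135094] [ 635.37644069  117.96003932 1148.99970747]
longgrip 50 [ 536.7 -290.3  185.9] [ 527.4 -298.2  163.2] [ 543.4 -283.7  199.6] [188.4  446.06]
collar long 45 [ 536.9 -289.1  159.5] [ 526.2 -303.8  150.7] [ 550.1 -280.   162.8] [190.77777778 442.35555556]
short grip 60 [ 487.3 -295.   117.8] [ 459.8 -306.9   97.1] [ 542.1 -287.7  134.7] [212.08333333 442.2       ]
block 792 ((503.8980407714844, -296.532470703125), (130.9878692626953, 61.72049331665039), 6.096599102020264) [[435.0, -273.0], [442.0, -334.0], [572.0, -320.0], [566.0, -259.0]]
```

View pics/c1.png

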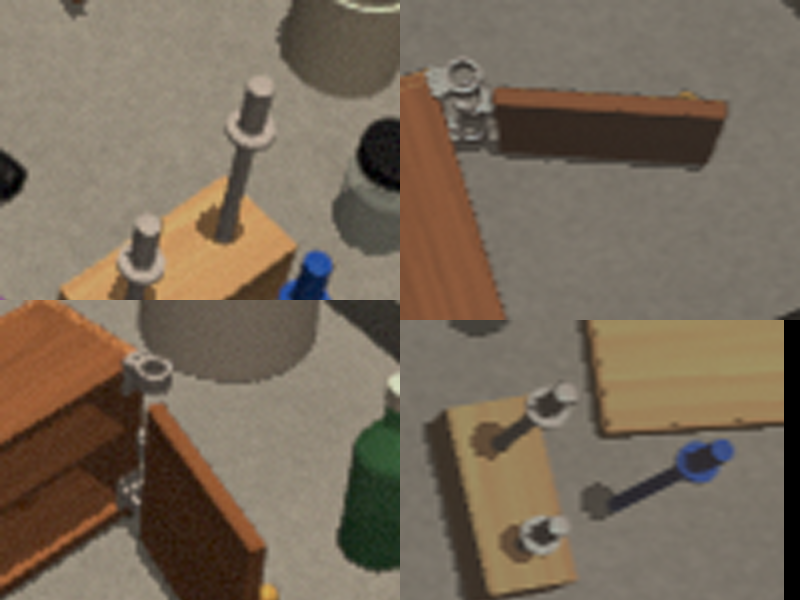

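Both pins have their grips up, and the long one is in the block's +x end hole. The blue pin is separate, to the right. The top ring shows clearly at about (463,75) in the crop.

```bash
cat > m2.py <<'E'
from h import *
from scipy.optimize import least_squares
S={n:dict(np.load(f'{n}0.npz')) for n in('side','top')}
for n in S:
    s=S[n]; P=cloud(s); z=P[...,2]; hsv=cv2.cvtColor(s['frame'],cv2.COLOR_RGB2HSV)
    m=(P[...,0]>400)&(P[...,0]<720)&(P[...,1]>-120)&(P[...,1]<260)
    k=(m&(abs(z-156)<5)&(hsv[...,1]>90)).astype(np.uint8)
    k=cv2.morphologyEx(k,cv2.MORPH_OPEN,np.ones((5,5)))
    nc,l,st,_=cv2.connectedComponentsWithStats(k); i=1+st[1:,4].argmax()
    q=P[l==i]; r_=cv2.minAreaRect(q[:,:2].astype(np.float32)); print(n,'carc',len(q),q[:,2].mean(),r_,cv2.boxPoints(r_).round(1).tolist())
    rg=m&(hsv[...,1]<60)&(abs(z-162)<5)
    q=P[rg]; print('ring top',len(q),q.mean(0).round(1),cv2.minEnclosingCircle(q[:,:2].astype(np.float32)),np.argwhere(rg).mean(0))
    dr=m&(hsv[...,1]>90)&(abs(z-148)<4)&(P[...,1]<75)
    q=P[dr]; r_=cv2.minAreaRect(q[:,:2].astype(np.float32)); print('door',len(q),q.mean(0),r_,cv2.boxPoints(r_).round(1).tolist())
E
python3 m2.py
```

```text
side carc 1601 155.76247630300716 ((529.9291381835938, 143.55859375), (191.9550323486328, 108.58979797363281), 13.167243957519531) [[424.1000061035156, 174.60000610351562], [448.79998779296875, 68.80000305175781], [635.7999877929688, 112.5999984741211], [611.0, 218.3000030517578]]
ring top 56 [624.4  97.  161.1] ((624.6703491210938, 97.60902404785156), 18.83561897277832) [171.41071429 346.46428571]
door 226 [595.47892862  -5.69030518 147.57154802] ((565.9459838867188, 35.59478759765625), (123.04170227050781, 215.5432891845703), 42.459922790527344) [[447.79998779296875, 73.5999984741211], [593.2999877929688, -85.4000015258789], [684.0999755859375, -2.4000000953674316], [538.5999755859375, 156.60000610351562]]
top carc 2700 156.85551698512228 ((526.4627685546875, 145.41104125976562), (190.7755126953125, 105.2231674194336), 13.227450370788574) [[421.6000061035156, 174.8000030517578], [445.6000061035156, 72.4000015258789], [631.4000244140625, 116.0], [607.2999877929688, 218.5]]
ring top 72 [621.9 101.8 162. ] ((622.7192993164062, 100.60855102539062), 17.723312377929688) [168.98611111 292.125     ]
door 280 [600.45995001  -1.87676633 148.41680757] ((563.991455078125, 36.57719421386719), (122.49881744384766, 214.34103393554688), 42.86531448364258) [[446.20001220703125, 73.5], [592.0, -83.5999984741211], [681.7999877929688, -0.30000001192092896], [536.0, 156.8000030517578]]
```

```bash
cat >> h.py <<'E'
def go(*T):
    s=r.read_state(); M=R.from_rotvec(s['tool_rot']).as_matrix(); p=np.array(s['ee_pos'])
    print('t',round(s['time'],2),'p',p.round(1),'xt',M[:,0].round(3),'yt',M[:,1].round(3),'zt',M[:,2].round(3),'F',np.round(s['ft_force'],1),'q',np.round(s['joint_pos'],2),'w',round(s['gripper_width'],3),round(s['grasp_force'],1))
    for t in T:
        t=np.array(t,float); print(t,'-> tool cm',(M.T@(t-p)/10).round(2)); p=t
E
python3 - <<'E'
from h import *
s=dict(np.load('top0.npz')); P=cloud(s)
hsv=cv2.cvtColor(s['frame'],cv2.COLOR_RGB2HSV)
k=(hsv[...,0]>105)&(hsv[...,0]<125)&(hsv[...,1]>150); k[:180]=0;k[235:]=0;k[:,:450]=0;k[:,500:]=0
print('blue',P[k].min(0),P[k].max(0),P[k][P[k][:,2]>165].mean(0))
for n,b in dict(soap=(322,110,340,140),jarb=(428,153,443,170),mug=(382,125,408,150),driver=(345,222,398,245)).items():
    q=P[b[1]:b[3],b[0]:b[2]].reshape(-1,3); q=q[q[:,2]>12]; print(n,q.mean(0).round(),q.max(0).round())
go((560,150,340),(538,-292,330))
E
```

```text
Traceback (most recent call last):
ValueError: zero-size array to reduction operation minimum which has no identity
```

```bash
python3 - <<'E'
from h import *
s=dict(np.load('top0.npz')); P=cloud(s)
f=s['frame'].astype(int); k=(f[...,2]>f[...,0]+40); k[:180]=0;k[235:]=0;k[:,:450]=0;k[:,500:]=0
print('blue',k.sum(),P[k].min(0),P[k].max(0),P[k][P[k][:,2]>165].mean(0))
for n,b in dict(soap=(322,110,340,140),jarb=(428,153,443,170),mug=(382,125,408,150),driver=(345,222,398,245)).items():
    q=P[b[1]:b[3],b[0]:b[2]].reshape(-1,3); q=q[q[:,2]>12]; print(n,q.mean(0).round(),q.max(0).round())
go((560,150,340),(538,-292,330))
E
```

```text
blue 54 [ 488.33014631 -456.75201158    1.13377216] [ 513.40980944 -372.53136125  189.76558432] [ 500.0658288  -385.03457262  185.77831193]
soap [755.  -9. 114.] [ 792.   51. 1149.]
jarb [ 647. -307.   75.] [ 675. -285.   87.]
mug [ 734. -202.   66.] [ 765.   51. 1149.]
driver [ 454. -126.   34.] [ 481.   51. 1149.]
t 0.1 p [144.8 633.1 302.9] xt [-0.975  0.223 -0.   ] yt [ 0.223  0.975 -0.002] zt [-0.    -0.002 -1.   ] F [-0.6 -0.8  0.1] q [-1.37  0.62 -0.01  1.42  0.01  1.1  -0.04] w 1.002 0.0
[560. 150. 340.] -> tool cm [-51.25 -37.85  -3.63]
[ 538. -292.  330.] -> tool cm [ -7.71 -43.58   1.1 ]
```

>>> move_arm --rows '[[[0,0,0,-4.66,-3.44,-0.33,100],[0,0,0,-4.66,-3.44,-0.33,100],[0,0,0,-4.66,-3.44,-0.33,100],[0,0,0,-4.66,-3.44,-0.33,100],[0,0,0,-4.66,-3.44,-0.33,100],[0,0,0,-4.66,-3.44,-0.33,100],[0,0,0,-4.66,-3.44,-0.33,100],[0,0,0,-4.66,-3.44,-0.33,100],[0,0,0,-4.66,-3.44,-0.33,100],[0,0,0,-4.66,-3.44,-0.33,100],[0,0,0,-4.66,-3.44,-0.33,100]]]'

```text
time: 1.48
ee_pos: [561.0, 149.0, 340.0]
tool_rot: [-0.352, -3.121, 0.0]
ft_force: [0.1, 1.2, -0.0]
gripper_width: 1.004
grasp_force: 0.0
```

```bash
python3 -c "
from h import *
go((538,-292,330))"
```

```text
t 1.48 p [561. 149. 340.] xt [-0.975  0.223  0.001] yt [ 0.223  0.975 -0.   ] zt [-0.001  0.    -1.   ] F [ 0.1  1.2 -0. ] q [-0.35  0.47  0.08  1.58 -0.04  1.09  1.09] w 1.004 0.0
[ 538. -292.  330.] -> tool cm [ -7.57 -43.51   1.  ]
```

>>> move_arm --rows '[[[0,0,0,-0.95,-5.44,0.12,70],[0,0,0,-0.95,-5.44,0.12,70],[0,0,0,-0.95,-5.44,0.12,70],[0,0,0,-0.95,-5.44,0.12,70],[0,0,0,-0.95,-5.44,0.12,70],[0,0,0,-0.95,-5.44,0.12,70],[0,0,0,-0.95,-5.44,0.12,70],[0,0,0,-0.95,-5.44,0.12,70],[0,0,0,0,0,0,70]]]'

```text
time: 2.6
ee_pos: [534.5, -297.3, 329.7]
tool_rot: [-0.369, -3.117, 0.007]
ft_force: [-0.1, 0.3, 0.2]
gripper_width: 0.698
grasp_force: 0.0
```

```bash
python3 - <<'E'
from h import *
go((538,-292,330),(538,-292,237))
S={n:snap(n) for n in('side','top')}
for n in S:
    s=S[n]; np.savez(f'{n}1.npz',**s)
    p=proj(s,[(538,-292,195)])[0].astype(int); print(n,p)
    x,y=np.clip(p[0]-50,0,540),np.clip(p[1]-60,0,280)
    S[n]=cv2.resize(s['frame'][y:y+120,x:x+100,::-1],(400,480),interpolation=cv2.INTER_CUBIC)
cv2.imwrite('pics/a1.png',np.hstack([S['side'],S['top']]))
E
```

```text
t 2.6 p [ 534.5 -297.3  329.7] xt [-0.972  0.233  0.002] yt [ 0.233  0.972 -0.005] zt [-0.003 -0.004 -1.   ] F [-0.1  0.3  0.2] q [ 0.38  0.53  0.15  1.51 -0.08  1.11  1.88] w 0.698 0.0
[ 538. -292.  330.] -> tool cm [-0.22  0.59 -0.03]
[ 538. -292.  237.] -> tool cm [-0.02  0.04  9.3 ]
side [412 271]
top [447 187]
```

View pics/a1.png

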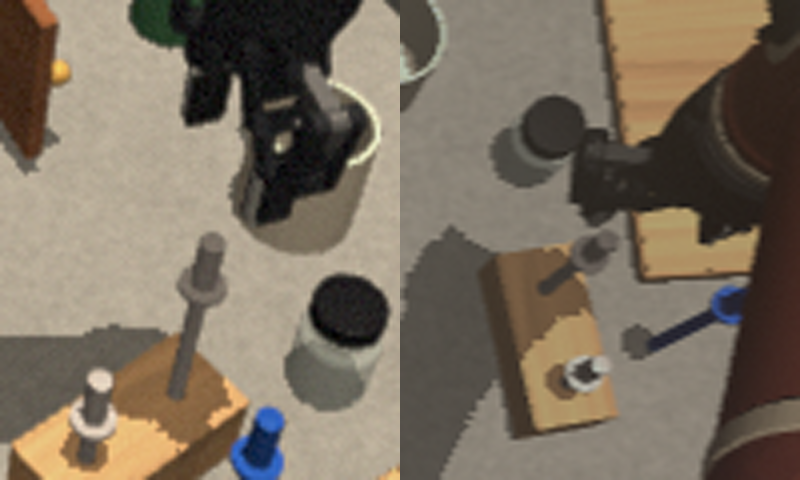

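```bash
cat >> h.py <<'E'
def ray(s,u,v,z):
    d=np.array([(u-s['cx'])/s['fx'],-(v-s['cy'])/s['fy'],-1])@rot(s['orientation']).T
    o=np.array(s['xyz']); return o+d*(z-o[2])/d[2]
E
python3 - <<'E'
from h import *
a=dict(np.load('side1.npz'));b=dict(np.load('top1.npz'))
print('grip top',ray(a,362+211/4,211+239/4,195),ray(b,397+205/4,127+241/4,195))
print('collar',ray(a,362+202/4,211+286/4,159),ray(b,397+193/4,127+254/4,159))
print('hole',ray(a,362+177/4,211+395/4,55),ray(b,397+148/4,127+286/4,55))
s=go()
for c in(a,b):print(proj(c,[(534.5,-297.3,257)]))
E
```

```text
grip top [ 542.47974589 -293.42346748  195.        ] [ 537.31605969 -293.06455107  195.        ]
collar [ 540.90181249 -296.52875425  159.        ] [ 537.26921183 -296.96653852  159.        ]
hole [ 541.82710586 -297.47866454   55.        ] [ 538.54725776 -297.78903743   55.        ]
t 2.7 p [ 537.  -290.8  329.9] xt [-0.975  0.224  0.001] yt [0.224 0.975 0.001] zt [-0.001  0.001 -1.   ] F [ 0.   1.2 -0.2] q [ 0.38  0.53  0.14  1.51 -0.08  1.11  1.88] w 0.702 0.0
[[417.75821348 254.1781817 ]]
[[458.67815209 181.94863972]]
```

>>> move_arm --rows '[[[0,0,0,-0.3,-0.21,1.5,60],[0,0,0,0,0,2.5,60],[0,0,0,0,0,2.5,60],[0,0,0,0,0,2.0,60],[0,0,0,0,0,0.8,60],[0,0,0,0,0,0,60],[0,0,0,0,0,0,60]]]' --force 40

```text
time: 3.58
ee_pos: [540.4, -293.3, 238.4]
tool_rot: [0.351, 3.12, -0.001]
ft_force: [0.2, 0.9, 0.0]
gripper_width: 0.602
grasp_force: 0.0
```

```bash
python3 - <<'E'
from h import *
go((539.5,-293.5,237))
S={n:snap(n) for n in('side','top')}
for n in S:
    s=S[n]; np.savez(f'{n}2.npz',**s)
    x,y=dict(side=(362,211),top=(397,127))[n]
    S[n]=cv2.resize(s['frame'][y:y+120,x:x+100,::-1],(400,480),interpolation=cv2.INTER_CUBIC)
cv2.imwrite('pics/a2.png',np.hstack([S['side'],S['top']]))
E
```

```text
t 3.58 p [ 540.4 -293.3  238.4] xt [-0.975  0.222 -0.002] yt [ 0.222  0.975 -0.   ] zt [ 0.002 -0.001 -1.   ] F [0.2 0.9 0. ] q [ 0.39  0.63  0.13  1.62 -0.09  0.9   1.89] w 0.602 0.0
[ 539.5 -293.5  237. ] -> tool cm [ 0.08 -0.04  0.14]
```

View pics/a2.png

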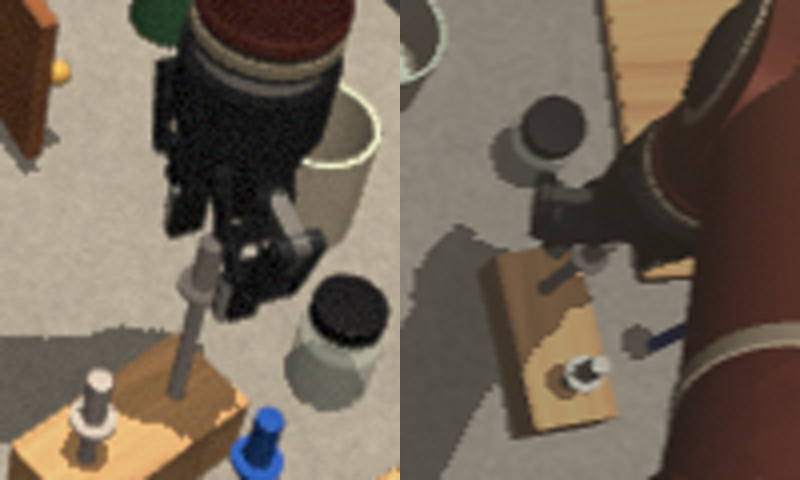

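The pin's grip stands between the two open fingertips at about (205,250) in the left half, so I'm closing the gripper.

>>> move_arm --rows '[[[0,0,0,0,0,0.1,0],[0,0,0,0,0,0,0],[0,0,0,0,0,0,0],[0,0,0,0,0,0,0],[0,0,0,0,0,0,0]]]' --force 60

```text
time: 4.3
ee_pos: [540.0, -293.4, 237.0]
tool_rot: [0.352, 3.121, -0.0]
ft_force: [-0.5, 0.5, 3.1]
gripper_width: 0.147
grasp_force: 58.4
```

>>> move_arm --rows '[[[0,0,0,0,0,-0.5,0],[0,0,0,0,0,-1.0,0],[0,0,0,0,0,-1.5,0],[0,0,0,0,0,-2.5,0],[0,0,0,0,0,-4,0],[0,0,0,0,0,-4,0],[0,0,0,0,0,-4,0],[0,0,0,0,0,-2.5,0],[0,0,0,0,0,0,0]]]'

```text
time: 5.42
ee_pos: [540.0, -293.8, 439.8]
tool_rot: [0.352, 3.116, -0.004]
ft_force: [-0.3, -0.6, -1.8]
gripper_width: 0.141
grasp_force: 58.5
```

```bash
python3 -c "
from h import *
go((625,40,437),(625,93,437))"
```

```text
t 5.42 p [ 540.  -293.8  439.8] xt [-0.975  0.223 -0.006] yt [ 0.223  0.975 -0.002] zt [ 0.005 -0.003 -1.   ] F [-0.3 -0.6 -1.8] q [ 0.37  0.47  0.15  1.31 -0.07  1.37  1.87] w 0.141 58.5
[625.  40. 437.] -> tool cm [-0.84 34.44  0.22]
[625.  93. 437.] -> tool cm [ 1.18  5.17 -0.02]
```

>>> move_arm --rows '[[[0,0,0,0,2.5,0,0],[0,0,0,0.05,4.5,0,0],[0,0,0,0.05,5,0,0],[0,0,0,0.05,5,0,0],[0,0,0,0.05,5,0,0],[0,0,0,0.05,5,0,0],[0,0,0,0.05,5,0,0],[0,0,0,0.05,4.5,0,0],[0,0,0,0,2.7,0,0],[0,0,0,0,0,0,0],[0,0,0,0,0,0,0]]]'

```text
time: 6.8
ee_pos: [623.4, 87.8, 435.7]
tool_rot: [-0.355, -3.12, 0.004]
ft_force: [0.2, 0.1, -1.6]
gripper_width: 0.142
grasp_force: 58.6
```

```bash
python3 - <<'E'
from h import *
go((625,93,437))
S={n:snap(n) for n in('side','top')}
for n in S:
    s=S[n]; np.savez(f'{n}3.npz',**s)
    p=proj(s,[(625,93,200)])[0].astype(int); x,y=p[0]-50,p[1]-70; print(n,x,y,s['frame'].shape, proj(s,[(625,93,210),(625,93,162)]))
    S[n]=cv2.resize(s['frame'][y:y+100,x:x+100,::-1],(400,400),interpolation=cv2.INTER_CUBIC)
cv2.imwrite('pics/a3.png',np.hstack([S['side'],S['top']]))
E
```

```text
t 6.8 p [623.4  87.8 435.7] xt [-0.974  0.225  0.001] yt [ 0.225  0.974 -0.003] zt [-0.002 -0.002 -1.   ] F [ 0.2  0.1 -1.6] q [-0.22  0.5   0.08  1.26 -0.04  1.39  1.2 ] w 0.142 58.6
[625.  93. 437.] -> tool cm [-0.04  0.54 -0.13]
side 298 91 (400, 640, 3) [[348.20686626 158.08310662]
 [347.41738615 171.82470191]]
top 244 93 (400, 640, 3) [[294.24954268 162.10161651]
 [295.36808569 167.6558489 ]]
```

View pics/a3.png

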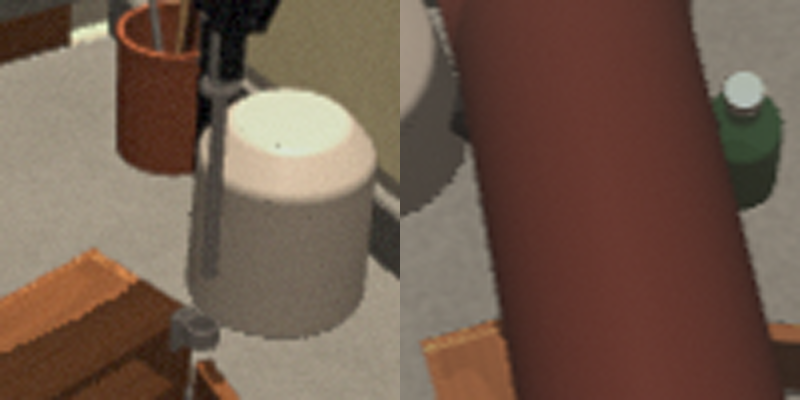

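```bash
python3 - <<'E'
from h import *
a=dict(np.load('side3.npz'));b=dict(np.load('top0.npz'))
A=cv2.resize(a['frame'][150:190,330:370,::-1],(400,400),interpolation=cv2.INTER_CUBIC)
B=cv2.resize(b['frame'][155:185,280:310,::-1],(400,400),interpolation=cv2.INTER_CUBIC)
cv2.imwrite('pics/a4.png',cv2.convertScaleAbs(np.hstack([A,B]),alpha=1.4))
# pin line in side view
f=a['frame'].astype(int); d=f-np.median(f,1,keepdims=True)
for v in range(114,162,4): print(v,f[v,342:360].sum(-1))
E
```

```text
114 [162 163 153 176 161  67 124 191 216 224 254 247 246 252 203 171 147 192]
118 [160 161 170 172 167  74   8   0  61 199 206 215 299 538 612 635 641 625]
122 [167 145 159 154 155  30  59 131 217 189 209 230 381 575 610 620 622 633]
126 [166 153 167 151 123 183 451 476 324 208 207 231 441 518 536 547 561 602]
130 [169 165 156 154 105 216 388 475 278 207 209 264 511 537 532 533 536 542]
134 [215 264 250 251 221 210 225 253 198 207 203 312 520 531 542 530 541 536]
138 [442 447 451 438 320 221 234 222 199 217 200 211 288 323 359 393 435 463]
142 [436 440 443 427 238 219 233 210 202 228 208 238 265 281 287 274 287 294]
146 [440 441 437 362 233 239 239 205 216 218 208 283 270 275 286 282 287 284]
150 [432 439 438 282 222 222 246 195 203 201 220 276 286 285 273 293 288 295]
154 [448 454 419 245 233 234 232 203 221 202 218 271 282 275 287 278 301 282]
158 [454 441 324 235 222 234 208 211 208 204 235 279 284 294 279 285 287 292]
```

View pics/a4.png

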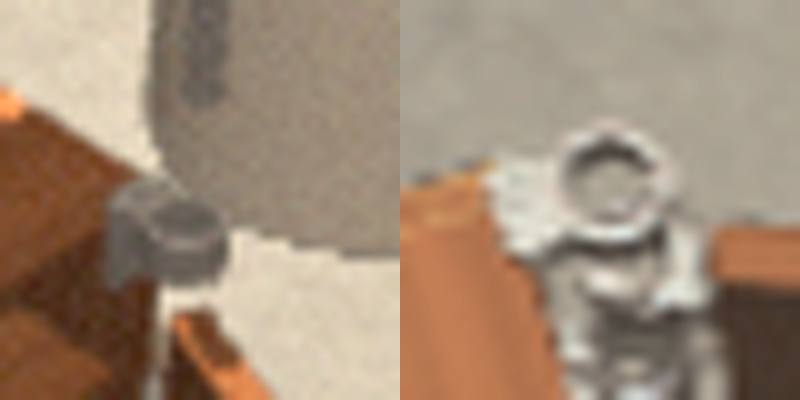

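```bash
python3 - <<'E'
from h import *
a=dict(np.load('side3.npz'));b=dict(np.load('top0.npz'))
print('ring side',ray(a,348.3,170.9,162),'top',ray(b,295.45,168.15,162))
print('tip side',ray(a,350.1,159.5,208.7))
# expected vertical pin line in image, through tcp
for z in(208,260,330): print(proj(a,[(623.4,87.8,z)]))
go()
E
```

```text
ring side [629.46516837  95.31440842 162.        ] top [623.62316512  92.85744784 162.        ]
tip side [626.98126087  86.38320269 208.7       ]
[[348.71089999 159.82557913]]
[[349.63732941 144.03860653]]
[[350.98285151 121.1100163 ]]
t 6.9 p [623.6  87.3 436.3] xt [-0.974  0.226  0.   ] yt [ 0.226  0.974 -0.002] zt [-0.001 -0.002 -1.   ] F [ 0.2 -0.4 -1.3] q [-0.22  0.5   0.08  1.26 -0.04  1.39  1.2 ] w 0.143 58.6
```

>>> move_arm --rows '[[[0,0,0,-0.07,0.84,0,0],[0,0,0,0,0,1.0,0],[0,0,0,0,0,1.5,0],[0,0,0,0,0,1.0,0],[0,0,0,0,0,0.6,0],[0,0,0,0,0,0,0],[0,0,0,0,0,0,0]]]'

```text
time: 7.78
ee_pos: [626.5, 97.6, 396.1]
tool_rot: [0.352, 3.121, 0.0]
ft_force: [0.5, -0.0, -0.4]
gripper_width: 0.145
grasp_force: 58.6
```

```bash
python3 - <<'E'
from h import *
a=snap('side'); np.savez('side5.npz',**a); go()
A=cv2.resize(a['frame'][145:185,330:370,::-1],(600,600),interpolation=cv2.INTER_CUBIC)
cv2.imwrite('pics/a5.png',cv2.convertScaleAbs(A,alpha=1.6))
E
```

```text
t 7.83 p [626.5  97.5 396.2] xt [-0.975  0.223 -0.001] yt [0.223 0.975 0.   ] zt [ 0.001  0.    -1.   ] F [-0.8  0.3 -0.5] q [-0.23  0.52  0.07  1.33 -0.04  1.29  1.19] w 0.138 58.6
```

View pics/a5.png

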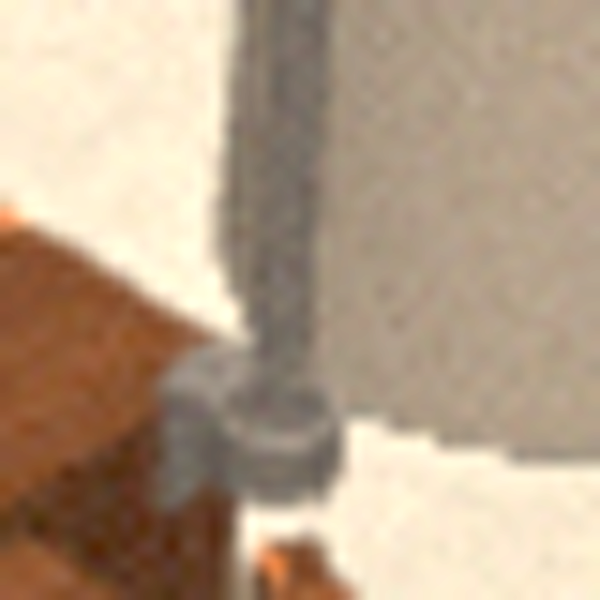

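>>> move_arm --rows '[[[0,0,0,0,-0.12,0.2,0],[0,0,0,0,0,0.3,0],[0,0,0,0,0,0.2,0],[0,0,0,0,0,0.2,0],[0,0,0,0,0,0.2,0],[0,0,0,0,0,0.0,0]]]'

```text
time: 8.57
ee_pos: [626.0, 96.4, 384.4]
tool_rot: [-0.352, -3.121, 0.0]
ft_force: [-0.1, -0.4, -1.2]
gripper_width: 0.141
grasp_force: 58.6
```

>>> move_arm --rows '[[[0,0,0,0,0,0.4,0],[0,0,0,0,0,0.5,0],[0,0,0,0,0,0.5,0],[0,0,0,0,0,0.5,0],[0,0,0,0,0,0.5,0],[0,0,0,0,0,0.4,0],[0,0,0,0,0,0.0,0]]]'

```text
time: 9.45
ee_pos: [625.9, 96.4, 356.2]
tool_rot: [-0.352, -3.121, 0.0]
ft_force: [0.6, 0.5, -1.2]
gripper_width: 0.14
grasp_force: 58.6
```

>>> move_arm --rows '[[[0,0,0,0,0,0.5,0],[0,0,0,0,0,0.6,0],[0,0,0,0,0,0.6,0],[0,0,0,0,0,0.5,0],[0,0,0,0,0,0.3,0],[0,0,0,0,0,0.1,0],[0,0,0,0,0,0.1,0],[0,0,0,0,0,0.0,0]]]'

```text
time: 10.45
ee_pos: [626.1, 96.4, 329.7]
tool_rot: [0.352, 3.122, 0.0]
ft_force: [0.9, 0.0, -0.6]
gripper_width: 0.142
grasp_force: 58.6
```

Now slowly down to touch the middle ring.

>>> move_arm --rows '[[[0,0,0,0,0,0.06,0],[0,0,0,0,0,0.06,0],[0,0,0,0,0,0.06,0],[0,0,0,0,0,0,0]]]'

```text
time: 10.95
ee_pos: [626.1, 96.4, 328.0]
tool_rot: [0.352, 3.122, 0.0]
ft_force: [-0.4, 0.2, -0.4]
gripper_width: 0.145
grasp_force: 58.6
```

>>> move_arm --rows '[[[0,0,0,0,0,0.06,0],[0,0,0,0,0,0.06,0],[0,0,0,0,0,0.05,0],[0,0,0,0,0,0,0]]]'

```text
time: 11.45
ee_pos: [626.5, 96.3, 327.8]
tool_rot: [0.352, 3.119, 0.001]
ft_force: [-0.6, -0.2, 5.9]
gripper_width: 0.144
grasp_force: 59.4
```

>>> move_arm --rows '[[[0,0,0,0.1,0,0,0],[0,0,0,0.1,0,0,0],[0,0,0,0.1,0,0,0],[0,0,0,0,0,0,0]]]'

```text
time: 11.95
ee_pos: [624.3, 96.7, 327.8]
tool_rot: [0.352, 3.117, 0.001]
ft_force: [0.5, -0.1, 4.9]
gripper_width: 0.141
grasp_force: 59.3
```

>>> move_arm --rows '[[[0,0,0,0.1,0,0,0],[0,0,0,0,0,0,0]]]'

```text
time: 12.2
ee_pos: [623.5, 96.9, 327.8]
tool_rot: [0.352, 3.116, 0.001]
ft_force: [0.7, -1.0, 4.8]
gripper_width: 0.144
grasp_force: 59.3
```

>>> move_arm --rows '[[[0,0,0,-0.03,0.1,0,0],[0,0,0,-0.03,0.1,0,0],[0,0,0,-0.06,0.08,0,0],[0,0,0,0,0,0,0]]]'

```text
time: 12.7
ee_pos: [625.0, 98.3, 327.8]
tool_rot: [0.353, 3.117, -0.003]
ft_force: [-0.3, -1.8, 5.8]
gripper_width: 0.144
grasp_force: 59.5
```

>>> move_arm --rows '[[[0,0,0,-0.1,0.05,0,0],[0,0,0,-0.1,0.05,0,0],[0,0,0,-0.08,0.02,0,0],[0,0,0,0,0,0,0]]]'

```text
time: 13.2
ee_pos: [627.3, 98.4, 327.8]
tool_rot: [0.354, 3.12, -0.004]
ft_force: [-2.1, -2.2, 7.7]
gripper_width: 0.141
grasp_force: 59.8
```

>>> move_arm --rows '[[[0,0,0,0,-0.12,0,0],[0,0,0,-0.02,-0.12,0,0],[0,0,0,-0.02,-0.12,0,0],[0,0,0,-0.02,-0.12,0,0],[0,0,0,0,-0.12,0,0],[0,0,0,0,0,0,0]]]'

```text
time: 13.95
ee_pos: [626.6, 95.2, 327.8]
tool_rot: [0.351, 3.119, 0.004]
ft_force: [-0.7, 0.8, 7.1]
gripper_width: 0.14
grasp_force: 59.4
```

>>> move_arm --rows '[[[0,0,0,0,-0.1,0,0],[0,0,0,0,-0.1,0,0],[0,0,0,0,-0.1,0,0],[0,0,0,0,0,0,0]]]'

```text
time: 14.45
ee_pos: [626.1, 93.6, 327.7]
tool_rot: [0.35, 3.119, 0.008]
ft_force: [0.2, 2.7, 5.7]
gripper_width: 0.145
grasp_force: 59.5
```

>>> move_arm --rows '[[[0,0,0,0,0,-0.2,0],[0,0,0,0,0,-0.2,0],[0,0,0,0,0,0,0],[0,0,0,0,0,0,0]]]'

```text
time: 14.95
ee_pos: [625.4, 91.1, 329.6]
tool_rot: [-0.353, -3.121, 0.001]
ft_force: [0.7, -1.1, -1.7]
gripper_width: 0.139
grasp_force: 58.6
```

>>> move_arm --rows '[[[0,0,0,0,-0.1,0,0],[0,0,0,0,-0.1,0,0],[0,0,0,0,-0.1,0,0],[0,0,0,0,0,0,0],[0,0,0,0,0,0,0]]]'

```text
time: 15.58
ee_pos: [624.8, 89.4, 330.0]
tool_rot: [-0.351, -3.122, -0.002]
ft_force: [0.2, 2.9, -2.5]
gripper_width: 0.145
grasp_force: 58.6
```

>>> move_arm --rows '[[[0,0,0,0,0.2,0,0],[0,0,0,0,0.2,0,0],[0,0,0,0,0.2,0,0],[0,0,0,0,0.2,0,0],[0,0,0,0,0.15,0,0],[0,0,0,0,0.1,0,0],[0,0,0,0,0,0,0],[0,0,0,0,0,0,0]]]'

```text
time: 16.58
ee_pos: [627.2, 98.5, 330.1]
tool_rot: [-0.353, -3.122, 0.0]
ft_force: [-0.1, 0.7, -1.1]
gripper_width: 0.143
grasp_force: 58.7
```

>>> move_arm --rows '[[[0,0,0,0,0.1,0,0],[0,0,0,0,0.1,0,0],[0,0,0,0,0,0,0],[0,0,0,0,0,0,0]]]'

```text
time: 17.08
ee_pos: [627.6, 99.7, 330.1]
tool_rot: [-0.353, -3.121, 0.003]
ft_force: [-1.1, -3.0, 0.5]
gripper_width: 0.143
grasp_force: 58.9
```

>>> move_arm --rows '[[[0,0,0,0,-0.2,0,0],[0,0,0,0,-0.2,0,0],[0,0,0,0,-0.2,0,0],[0,0,0,0.1,0,0,0],[0,0,0,0.15,0,0,0],[0,0,0,0.15,0,0,0],[0,0,0,0.1,0,0,0],[0,0,0,0,0,0,0],[0,0,0,0,0,0,0]]]'

```text
time: 18.2
ee_pos: [621.4, 95.9, 330.1]
tool_rot: [0.352, 3.122, -0.0]
ft_force: [0.6, -0.1, -1.0]
gripper_width: 0.145
grasp_force: 58.7
```

>>> move_arm --rows '[[[0,0,0,0.1,0,0,0],[0,0,0,0.1,0,0,0],[0,0,0,0,0,0,0],[0,0,0,0,0,0,0]]]'

```text
time: 18.7
ee_pos: [619.7, 96.2, 330.2]
tool_rot: [0.352, 3.121, -0.0]
ft_force: [1.0, -0.8, -2.4]
gripper_width: 0.149
grasp_force: 58.6
```

>>> move_arm --rows '[[[0,0,0,0.08,0,0,0],[0,0,0,0,0,0,0],[0,0,0,0,0,0,0]]]'

```text
time: 19.08
ee_pos: [619.0, 96.3, 330.2]
tool_rot: [0.352, 3.121, -0.0]
ft_force: [1.8, 0.4, -2.3]
gripper_width: 0.142
grasp_force: 58.6
```

>>> move_arm --rows '[[[0,0,0,-0.2,0.02,0,0],[0,0,0,-0.2,0.02,0,0],[0,0,0,-0.2,0.02,0,0],[0,0,0,-0.2,0.02,0,0],[0,0,0,-0.1,0,0,0],[0,0,0,0,0,0,0],[0,0,0,0,0,0,0]]]'

```text
time: 19.95
ee_pos: [627.6, 95.3, 330.1]
tool_rot: [-0.352, -3.122, 0.0]
ft_force: [0.4, 0.4, -2.3]
gripper_width: 0.142
grasp_force: 58.6
```

>>> move_arm --rows '[[[0,0,0,-0.1,0,0,0],[0,0,0,-0.1,0,0,0],[0,0,0,0,0,0,0],[0,0,0,0,0,0,0]]]'

```text
time: 20.45
ee_pos: [629.5, 94.8, 330.0]
tool_rot: [-0.352, -3.121, 0.0]
ft_force: [-0.4, -0.2, -0.6]
gripper_width: 0.143
grasp_force: 58.7
```

>>> move_arm --rows '[[[0,0,0,-0.1,0,0,0],[0,0,0,0,0,0,0],[0,0,0,0,0,0,0]]]'

```text
time: 20.82
ee_pos: [630.3, 94.7, 330.0]
tool_rot: [-0.352, -3.121, 0.0]
ft_force: [-0.8, 0.2, 0.5]
gripper_width: 0.142
grasp_force: 58.7
```

```bash
python3 - <<'E'
from h import *
a=snap('side'); np.savez('side6.npz',**a); go()
A=cv2.resize(a['frame'][125:205,310:390,::-1],(600,600),interpolation=cv2.INTER_CUBIC)
cv2.imwrite('pics/a6.png',cv2.convertScaleAbs(A,alpha=1.6))
f=a['frame'].astype(int).sum(-1)
for v in range(136,172,4): print(v,f[v,338:362])
for z in(162,200,240): print(proj(a,[(630,94.6,z)]))
E
```

```text
t 20.88 p [630.3  94.6 330. ] xt [-0.975  0.223  0.001] yt [ 0.223  0.975 -0.   ] zt [-0.001 -0.    -1.   ] F [-1.3  0.4 -0.7] q [-0.22  0.57  0.07  1.43 -0.04  1.14  1.2 ] w 0.148 58.7
136 [448 445 443 448 447 454 453 430 320 110  26 133 205 134  26  59  36  44
  64 213 531 549 549 556]
140 [446 449 445 439 449 442 439 444 258  67  45 155 219 102  47  28  69  51
  89 193 286 301 336 365]
144 [443 441 451 455 460 433 432 292 216 287 287 209 214 105  73 104 104 135
 180 275 285 301 285 294]
148 [444 446 449 447 441 437 428 327 235 226 225 220 215 222 218 212 246 281
 284 287 298 298 294 296]
152 [433 439 440 443 444 451 438 277 238 228 236 211 203 212 197 257 287 287
 277 300 294 297 298 307]
156 [451 457 449 450 460 446 379 239 232 242 243 207 210 219 220 280 275 287
 299 291 286 292 291 303]
160 [452 444 447 447 449 435 329 232 242 255 252 201 206 214 235 260 286 290
 295 300 292 298 290 302]
164 [206 305 426 444 457 461 452 311 242 246 232 195 209 213 249 269 288 284
 295 291 284 300 293 303]
168 [184 162 171 182 239 267 288 285 275 322 215 197 214 222 267 277 275 288
 279 293 289 301 296 293]
[[348.59517277 170.97722591]]
[[349.24140229 160.17190369]]
[[349.95387309 148.25898987]]
```

View pics/a6.png

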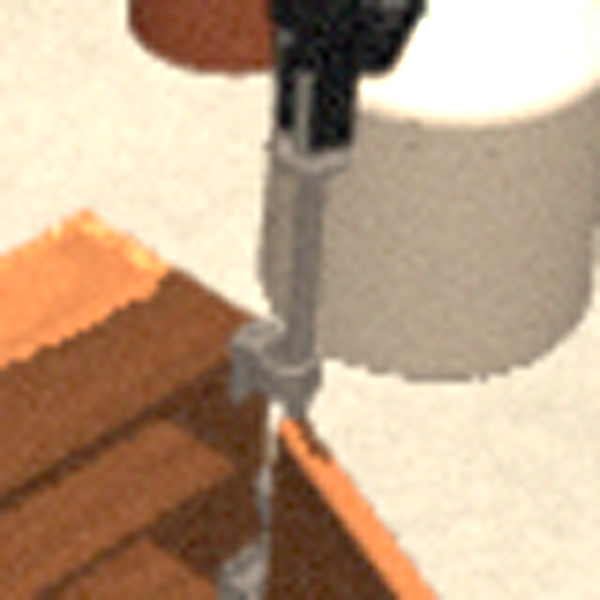

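>>> move_arm --rows '[[[0,0,0,-0.08,0,0,0],[0,0,0,0,0,0,0],[0,0,0,0,0,0,0]]]'

```text
time: 21.25
ee_pos: [631.0, 94.5, 330.0]
tool_rot: [-0.352, -3.121, 0.0]
ft_force: [-2.6, 0.2, -0.0]
gripper_width: 0.143
grasp_force: 58.7
```

>>> move_arm --rows '[[[0,0,0,0.15,-0.03,0,0],[0,0,0,0.13,-0.02,0,0],[0,0,0,0,0,0.2,0],[0,0,0,0,0,0.17,0],[0,0,0,0,0,0,0]]]'

```text
time: 21.88
ee_pos: [629.2, 94.4, 327.8]
tool_rot: [0.352, 3.119, 0.0]
ft_force: [-0.8, 0.1, 3.9]
gripper_width: 0.139
grasp_force: 59.3
```

>>> move_arm --rows '[[[0,0,0,0,0,-0.3,0],[0,0,0,0.02,-0.15,0,0],[0,0,0,0.02,-0.12,0,0],[0,0,0,0,0,0.15,0],[0,0,0,0,0,0.15,0],[0,0,0,0,0,0,0]]]'

```text
time: 22.62
ee_pos: [627.4, 92.1, 326.1]
tool_rot: [-0.352, -3.121, 0.0]
ft_force: [-0.1, 0.2, -0.1]
gripper_width: 0.138
grasp_force: 58.7
```

>>> move_arm --rows '[[[0,0,0,0,0,0.1,0],[0,0,0,0,0,0.1,0],[0,0,0,0,0,0.1,0],[0,0,0,0,0,0.1,0],[0,0,0,0,0,0,0]]]'

```text
time: 23.25
ee_pos: [627.4, 92.0, 322.3]
tool_rot: [-0.352, -3.121, 0.0]
ft_force: [0.8, -0.3, -1.7]
gripper_width: 0.141
grasp_force: 58.7
```

>>> move_arm --rows '[[[0,0,0,0,0,0.2,0],[0,0,0,0,0,0.3,0],[0,0,0,0,0,0.3,0],[0,0,0,0,0,0.3,0],[0,0,0,0,0,0.3,0],[0,0,0,0,0,0.2,0],[0,0,0,0,0,0,0]]]'

```text
time: 24.12
ee_pos: [627.4, 92.0, 306.2]
tool_rot: [-0.352, -3.121, 0.0]
ft_force: [-0.2, -0.3, -0.8]
gripper_width: 0.143
grasp_force: 58.7
```

>>> move_arm --rows '[[[0,0,0,0,0,0.3,0],[0,0,0,0,0,0.5,0],[0,0,0,0,0,0.5,0],[0,0,0,0,0,0.5,0],[0,0,0,0,0,0.5,0],[0,0,0,0,0,0.5,0],[0,0,0,0,0,0.4,0],[0,0,0,0,0,0.2,0],[0,0,0,0,0,0,0]]]'

```text
time: 25.25
ee_pos: [627.5, 92.0, 272.3]
tool_rot: [-0.352, -3.122, 0.0]
ft_force: [-0.2, -0.2, -1.2]
gripper_width: 0.143
grasp_force: 58.7
```

Tip at about 45 mm. Next comes the bottom ring's mouth, taken gently.

>>> move_arm --rows '[[[0,0,0,0,0,0.15,0],[0,0,0,0,0,0.15,0],[0,0,0,0,0,0.15,0],[0,0,0,0,0,0.15,0],[0,0,0,0,0,0.15,0],[0,0,0,0,0,0,0]]]'

```text
time: 26.0
ee_pos: [627.4, 92.0, 264.7]
tool_rot: [-0.352, -3.121, 0.0]
ft_force: [0.1, 0.8, -1.4]
gripper_width: 0.145
grasp_force: 58.7
```

>>> move_arm --rows '[[[0,0,0,0,0,0.25,0],[0,0,0,0,0,0.3,0],[0,0,0,0,0,0.3,0],[0,0,0,0,0,0.3,0],[0,0,0,0,0,0.3,0],[0,0,0,0,0,0.25,0],[0,0,0,0,0,0,0]]]'

```text
time: 26.88
ee_pos: [627.4, 92.0, 247.6]
tool_rot: [-0.352, -3.121, 0.0]
ft_force: [0.1, 0.3, -1.1]
gripper_width: 0.144
grasp_force: 58.7
```

>>> move_arm --rows '[[[0,0,0,0,0,0.1,0],[0,0,0,0,0,0.1,0],[0,0,0,0,0,0.08,0],[0,0,0,0,0,0,0]]]'

```text
time: 27.38
ee_pos: [627.5, 92.0, 245.0]
tool_rot: [-0.352, -3.122, 0.0]
ft_force: [0.7, -0.1, -1.3]
gripper_width: 0.142
grasp_force: 58.7
```

>>> move_arm --rows '[[[0,0,0,0,0,0.07,0],[0,0,0,0,0,0.07,0],[0,0,0,0,0,0.04,0],[0,0,0,0,0,0,0]]]'

```text
time: 27.88
ee_pos: [627.6, 92.0, 244.0]
tool_rot: [0.352, 3.121, 0.0]
ft_force: [-2.1, -0.2, 3.9]
gripper_width: 0.146
grasp_force: 59.1
```

>>> move_arm --rows '[[[0,0,0,0,0,-0.08,20],[0,0,0,0,0,0,35],[0,0,0,0,0,0,45],[0,0,0,0,0,0,45],[0,0,0,0,0,-1,45],[0,0,0,0,0,-2.5,45],[0,0,0,0,0,-4,45],[0,0,0,0,0,-2,45],[0,0,0,0,0,0,45]]]'

```text
time: 29.0
ee_pos: [628.3, 92.1, 341.8]
tool_rot: [0.352, 3.117, 0.002]
ft_force: [-0.1, -0.3, -0.5]
gripper_width: 0.449
grasp_force: 0.0
```

```bash
python3 - <<'E'
from h import *
a=snap('side'); np.savez('side7.npz',**a)
ex=np.array([.9735,.2285,0]);ey=np.array([-.2285,.9735,0]);A=np.array([624.9,94.6,0])
L=lambda x,y,z:A+ex*x+ey*y+[0,0,z]
# door angle from door top points in top0/side7
for c in(a,dict(np.load('top0.npz'))):
    P=cloud(c);hsv=cv2.cvtColor(c['frame'],cv2.COLOR_RGB2HSV)
    d=P-A;l=np.stack([d@ex,d@ey],-1)
    k=(abs(P[...,2]-148)<3)&(hsv[...,1]>90)&(l[...,1]<-25)&(np.linalg.norm(l,axis=-1)<190)
    r_=cv2.fitLine(l[k].astype(np.float32),cv2.DIST_HUBER,0,.01,.01).ravel(); q=l[k]; rr=np.linalg.norm(q,axis=1)
    print(k.sum(),'line',r_,'far',q[rr>rr.max()-8].mean(0),rr.max())
    k=(hsv[...,1]<60)&(abs(P[...,2]-199)<8)&(np.linalg.norm(l,axis=-1)<30); print('grip top',k.sum(),P[k].mean(0) if k.any() else '',P[k][:,2].max() if k.any() else '')
go()
f=a['frame']; print(proj(a,[(627,92,202),(627,92,166)]))
A_=cv2.resize(f[130:250,310:410,::-1],(500,600),interpolation=cv2.INTER_CUBIC)
cv2.imwrite('pics/a7.png',cv2.convertScaleAbs(A_,alpha=1.4))
E
```

```text
192 line [  0.35370287   0.9353578  -45.964413   -98.75647   ] far [ -69.83311305 -160.81804302] 179.0165351701379
grip top 27 [628.50197329  88.28841378 198.3595316 ] 203.17649802934284
229 line [  0.3512188   0.9362934 -47.34718   -93.902084 ] far [ -71.40566674 -158.12314931] 177.71984136842357
grip top 0  
t 29.05 p [627.6  92.  339.9] xt [-0.975  0.223 -0.001] yt [0.223 0.975 0.001] zt [ 0.002  0.    -1.   ] F [ 0.1 -0.3 -0.3] q [-0.22  0.56  0.07  1.42 -0.04  1.16  1.2 ] w 0.45 0.0
[[348.87677826 160.40073208]
 [348.26930013 170.68120169]]
```

View pics/a7.png

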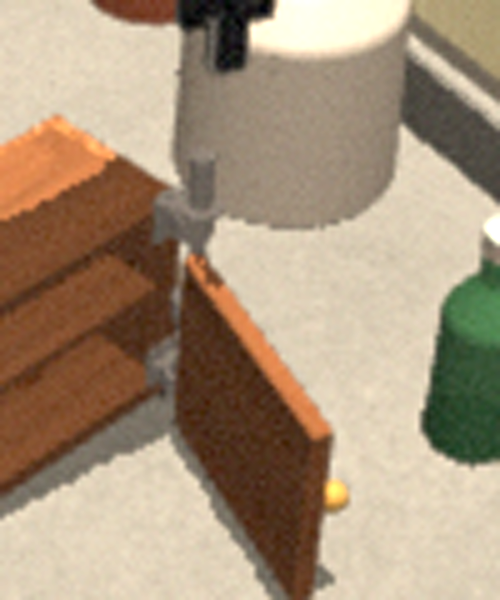

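The collar rests on the top ring: the grip stands above it at about (202,180), with its top at 203 mm against the expected 202. The door is still open, with its free edge at about (320,435). Next I plan the push.

```bash
cat > plan.py <<'E'
from h import *
psi=np.deg2rad(13.2);A=np.array([624.9,94.6]);U=-150
M=R.from_rotvec(r.read_state()['tool_rot']).as_matrix()
def rt(a): return np.array([[np.cos(a),-np.sin(a)],[np.sin(a),np.cos(a)]])
def C(th,gap=0):
    n=rt(psi+th)@[0,-1]; h=14.5*abs(n@M[:2,1])+11*abs(n@M[:2,0])
    return A+rt(psi+th)@np.array([U,2-h-gap])
E
python3 - <<'E'
from plan import *
go((*C(1.21,22),340),(*C(1.21,22),185))
p=C(1.21,22)
for th in (1.15,1.0,.85,.7,.55,.4,.25,.1,0.0):
    q=C(th); d=M.T@np.r_[(q-p)/10,0]; print(th,q.round(1),'tool cm',d.round(2)); p=q
E
```

```text
t 29.05 p [627.6  92.  339.9] xt [-0.975  0.223 -0.001] yt [0.223 0.975 0.001] zt [ 0.002  0.    -1.   ] F [ 0.1 -0.3 -0.3] q [-0.22  0.56  0.07  1.42 -0.04  1.16  1.2 ] w 0.45 0.0
[637.43596376 -58.32884855 340.        ] -> tool cm [ -4.31 -14.44  -0.02]
[637.43596376 -58.32884855 185.        ] -> tool cm [ 2.00e-02 -1.00e-02  1.55e+01]
1.15 [605.8 -54.5] tool cm [ 3.17 -0.33 -0.  ]
1.0 [584.8 -50.3] tool cm [ 2.14 -0.06 -0.  ]
0.85 [565.2 -43.6] tool cm [ 2.06  0.22 -0.  ]
0.7 [546.4 -34. ] tool cm [ 2.04  0.52 -0.  ]
0.55 [528.9 -21.6] tool cm [ 1.98  0.81 -0.  ]
0.4 [513.1  -6.6] tool cm [ 1.88  1.11 -0.  ]
0.25 [499.4  10.9] tool cm [ 1.73  1.4  -0.  ]
0.1 [488.2  30.7] tool cm [ 1.52  1.68 -0.  ]
0.0 [482.5  44.9] tool cm [ 0.88  1.26 -0.  ]
```

>>> move_arm --rows '[[[0,0,0,-0.7,-2.4,0,0],[0,0,0,-0.9,-3,0,0],[0,0,0,-0.9,-3,0,0],[0,0,0,-0.9,-3,0,0],[0,0,0,-0.9,-3,0,0],[0,0,0,0,0,2.5,0],[0,0,0,0,0,4,0],[0,0,0,0,0,4,0],[0,0,0,0,0,3.5,0],[0,0,0,0,0,1.5,0],[0,0,0,0,0,0,0]]]'

```text
time: 30.42
ee_pos: [636.7, -57.8, 182.7]
tool_rot: [-0.352, -3.119, 0.0]
ft_force: [-0.0, 0.1, -0.4]
gripper_width: 0.002
grasp_force: 0.0
```

>>> move_arm --rows '[[[0,0,0,0.6,-0.06,0,0],[0,0,0,0.6,-0.06,0,0],[0,0,0,0.5,-0.05,0,0],[0,0,0,0.5,-0.05,0,0],[0,0,0,0.5,-0.05,0,0],[0,0,0,0.47,-0.06,0,0],[0,0,0,0.53,-0.02,0,0],[0,0,0,0.53,-0.01,0,0],[0,0,0,0.54,-0.01,0,0],[0,0,0,0.54,-0.02,0,0]]]'

```text
time: 31.68
ee_pos: [584.4, -49.8, 184.1]
tool_rot: [-0.352, -3.122, 0.0]
ft_force: [0.2, 0.7, 1.0]
gripper_width: 0.0
grasp_force: 0.3
```

>>> move_arm --rows '[[[0,0,0,0.51,0.05,0,0],[0,0,0,0.51,0.05,0,0],[0,0,0,0.52,0.06,0,0],[0,0,0,0.52,0.06,0,0],[0,0,0,0.51,0.13,0,0],[0,0,0,0.51,0.13,0,0],[0,0,0,0.51,0.13,0,0],[0,0,0,0.51,0.13,0,0]]]'

```text
time: 32.67
ee_pos: [546.1, -33.4, 184.1]
tool_rot: [0.352, 3.122, -0.0]
ft_force: [1.0, 0.2, -0.1]
gripper_width: -0.001
grasp_force: 0.3
```

```bash
cat > door.py <<'E'
from h import *
ex=np.array([.9735,.2285,0]);ey=np.array([-.2285,.9735,0]);A=np.array([624.9,94.6,0])
for n in('side','top'):
    c=snap(n);P=cloud(c);hsv=cv2.cvtColor(c['frame'],cv2.COLOR_RGB2HSV)
    d=P-A;l=np.stack([d@ex,d@ey],-1);rr=np.linalg.norm(l,axis=-1)
    k=(abs(P[...,2]-148)<3.5)&(hsv[...,1]>90)&(l[...,1]<17)&(rr<190)&(rr>60)
    if k.sum()>20:
        q=l[k];print(n,k.sum(),'angle',np.median(np.arctan2(-q[:,1]+0,-q[:,0]))+np.median(9/rr[k]),'ymean',np.median(q[:,1]))
    k=(hsv[...,1]<60)&(abs(P[...,2]-199)<8)&(rr<30); print('grip',k.sum(),P[k].mean(0).round(1),P[k][:,2].max() if k.any() else '')
go()
E
python3 door.py
```

```text
side 93 angle 0.7179630904707452 ymean -91.82238340594373
grip 0 [nan nan nan] 
top 92 angle 0.6805228651004364 ymean -46.59455976855894
grip 29 [624.9  91.7 200.8] 204.5249167638599
t 32.77 p [545.6 -33.2 184.1] xt [-0.975  0.222  0.001] yt [ 0.222  0.975 -0.   ] zt [-0.001  0.    -1.   ] F [-1.   0.3  0.2] q [-0.02  0.61  0.06  1.86 -0.06  0.68  1.42] w 0.003 0.0door.py:9: RuntimeWarning: Mean of empty slice.
  k=(hsv[...,1]<60)&(abs(P[...,2]-199)<8)&(rr<30); print('grip',k.sum(),P[k].mean(0).round(1),P[k][:,2].max() if k.any() else '')
  ret = um.true_divide(
```

Door at 0.70, exactly as planned. Continuing to 0.25.

>>> move_arm --rows '[[[0,0,0,0.49,0.2,0,0],[0,0,0,0.49,0.2,0,0],[0,0,0,0.5,0.2,0,0],[0,0,0,0.5,0.21,0,0],[0,0,0,0.47,0.27,0,0],[0,0,0,0.47,0.28,0,0],[0,0,0,0.47,0.28,0,0],[0,0,0,0.47,0.28,0,0],[0,0,0,0.43,0.35,0,0],[0,0,0,0.43,0.35,0,0],[0,0,0,0.43,0.35,0,0],[0,0,0,0.44,0.35,0,0]]]'

```text
time: 34.28
ee_pos: [499.1, 11.6, 184.1]
tool_rot: [-0.352, -3.122, 0.0]
ft_force: [1.2, -0.2, -0.0]
gripper_width: -0.002
grasp_force: 0.3
```

>>> move_arm --rows '[[[0,0,0,0.38,0.42,0,0],[0,0,0,0.38,0.42,0,0],[0,0,0,0.38,0.42,0,0],[0,0,0,0.38,0.42,0,0],[0,0,0,0.25,0.35,0,0],[0,0,0,0.2,0.3,0,0],[0,0,0,0.15,0.2,0,0],[0,0,0,0.1,0.13,0,0],[0,0,0,0,0,0,0]]]'

```text
time: 35.4
ee_pos: [483.4, 42.3, 184.1]
tool_rot: [-0.352, -3.121, 0.0]
ft_force: [0.8, -0.6, -0.7]
gripper_width: -0.002
grasp_force: 0.0
```

```bash
python3 door.py 2>/dev/null
```

```text
side 97 angle 0.07496920734603553 ymean 1.9201800396186397
grip 27 [628.2  87.9 198.3] 203.2482767584994
grip 28 [624.9  91.5 201.5] 205.87100932511464
t 35.5 p [483.4  42.1 184.1] xt [-0.975  0.223  0.   ] yt [ 0.223  0.975 -0.   ] zt [-0. -0. -1.] F [1.  0.5 0.5] q [-0.18  0.54  0.07  2.03 -0.07  0.58  1.28] w -0.004 0.0
```

>>> move_arm --rows '[[[0,0,0,0.045,0.09,0,0],[0,0,0,0.045,0.09,0,0],[0,0,0,0.045,0.09,0,0],[0,0,0,0.045,0.09,0,0],[0,0,0,0,0,0,0]]]'

```text
time: 36.12
ee_pos: [482.5, 46.2, 184.1]
tool_rot: [-0.352, -3.122, -0.0]
ft_force: [-1.6, 0.5, -0.0]
gripper_width: 0.001
grasp_force: 0.0
```

>>> move_arm --rows '[[[0,0,0,0.045,0.09,0,0],[0,0,0,0.045,0.09,0,0],[0,0,0,0.045,0.09,0,0],[0,0,0,0,0,0,0]]]'

```text
time: 36.62
ee_pos: [482.2, 47.6, 184.1]
tool_rot: [0.354, 3.121, -0.003]
ft_force: [1.6, -5.3, -1.4]
gripper_width: -0.002
grasp_force: 2.7
```

```bash
python3 door.py 2>/dev/null
```

```text
side 97 angle 0.05174951046674958 ymean 5.249857514623504
grip 29 [627.8  87.5 198.4] 203.67186430131142
grip 28 [624.9  91.8 200.8] 205.0846670209894
t 36.73 p [482.2  47.6 184.1] xt [-0.975  0.224 -0.001] yt [ 0.224  0.975 -0.002] zt [ 0.001 -0.002 -1.   ] F [ 1.5 -5.8 -0.3] q [-0.2   0.54  0.08  2.03 -0.07  0.58  1.27] w 0.0 2.6
```

>>> move_arm --rows '[[[0,0,0,0.045,0.09,0,0],[0,0,0,0,0,0,0],[0,0,0,0,0,0,0]]]'

```text
time: 37.1
ee_pos: [482.2, 47.7, 184.1]
tool_rot: [0.356, 3.12, -0.004]
ft_force: [2.1, -7.3, -0.6]
gripper_width: -0.0
grasp_force: 3.4
```

The door is at its hard stop: the force rises and it no longer moves. I'm backing off slowly, then up.

>>> move_arm --rows '[[[0,0,0,-0.045,-0.09,0,0],[0,0,0,-0.045,-0.09,0,0],[0,0,0,-0.1,-0.2,0,0],[0,0,0,-0.3,-0.6,0,0],[0,0,0,-0.7,-1.4,0,0],[0,0,0,-1,-2,0,0],[0,0,0,-1,-2,0,0],[0,0,0,0,0,-3,0],[0,0,0,0,0,-5,0],[0,0,0,0,0,-4,0],[0,0,0,0,0,0,0],[0,0,0,0,0,0,0]]]'

```text
time: 38.6
ee_pos: [498.0, -19.8, 303.5]
tool_rot: [-0.353, -3.12, 0.0]
ft_force: [0.3, -0.1, 0.1]
gripper_width: 0.0
grasp_force: 0.0
```

```bash
python3 door.py 2>/dev/null; python3 - <<'E'
from h import *
# bystander check: depth/colour change vs start in top view, short pin height
a=dict(np.load('top0.npz'));b=snap('top');Z0=cloud(a);Z1=cloud(b)
for n,(x,y,rd) in dict(short=(470,-300,25),block=(505,-296,70),soap=(755,-9,35),jarb=(647,-307,30),mug=(734,-202,45),driver=(454,-126,60)).items():
    o=[]
    for Z in(Z0,Z1):
        k=(np.hypot(Z[...,0]-x,Z[...,1]-y)<rd)&(Z[...,2]>15)&(Z[...,2]<180); o.append((k.sum(),Z[k].mean(0).round(1)))
    print(n,o)
E
```

```text
side 150 angle 0.01937598431441972 ymean 6.31955669905639
grip 25 [628.8  88.4 198.8] 204.4459003982871
top 224 angle -0.004914240276867363 ymean 9.358974417321072
grip 29 [624.7  91.6 201.5] 206.62067431214064
t 38.7 p [497.7 -19.6 302.7] xt [-0.975  0.223  0.003] yt [ 0.223  0.975 -0.001] zt [-0.003 -0.    -1.   ] F [-0.6  0.6  0.1] q [-0.06  0.38  0.08  1.86 -0.04  0.91  1.38] w 0.0 0.0
short [(np.int64(252), array([ 467.8, -296.1,   73.4])), (np.int64(252), array([ 468.1, -295.9,   73.4]))]
block [(np.int64(1165), array([ 502.2, -290. ,   63.2])), (np.int64(1128), array([ 501.3, -290.7,   56.3]))]
soap [(np.int64(521), array([755. ,  -6. , 101.3])), (np.int64(519), array([755. ,  -5.8, 101.5]))]
jarb [(np.int64(336), array([ 647.9, -302.1,   65.2])), (np.int64(334), array([ 647.9, -302.2,   65.3]))]
mug [(np.int64(379), array([ 742.9, -208.1,   61.9])), (np.int64(387), array([ 742.4, -207.5,   61.9]))]
driver [(np.int64(245), array([ 458.3, -137.4,   23.6])), (np.int64(12), array([ 468.1, -178.6,   24.4]))]
```

```bash
python3 -c "
from h import *
print(r.hand_in())"
```

```text
the job is handed in; nothing more can be done
None
```

The long pin is threaded through all three rings with its collar resting on the top ring, and the door is shut against its stop. The short pin, block, soap, mug and clear jar measured unmoved in the top view. The screwdriver was probably hidden by the arm in that check, and I didn't re-measure the amber jar or dish. The job was handed in at about 39 s.

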